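Free the dust drawer of the sanding box with the release rod

ROBOT

A 6-joint arm with a two-finger parallel gripper is mounted at the origin on the work surface. World frame = base frame: x ahead of the robot, y to its left, z up, the work surface at z = 0. Lengths are in m, angles in degrees, forces in N, time in s.
With the tool pointing down it reaches from about 0.4 to 0.825 m from the base axis. Payload 7 kg.
Tool frame: the origin (TCP) lies between the finger pads; the fingertips stand 14 mm ahead of it and the grasp point (between the pads) lies 5 mm behind it (r.tips_ahead is the distance from the TCP to the fingertips, in m); z points along the fingers, y is the direction in which the jaws open and shut (so a half turn about z gives the same grasp; the last joint's range is limited). The gripper opens to 88 mm and grips with 3 to 60 N. Pads are 19 mm wide; open, the fingers measure 130 mm over their backs; the gripper's body (78 mm by 193 mm) begins 47 mm behind the grasp point.
Start: joints at [82.798, 20.546, 0.682, 0, -70.136, -16.507], TCP at [0.271, 0.618, 0.241] pointing down, gripper open.
Joint ranges: [-176.03, 176.03], [-82.01, 121.73], [-58.28, 71.71], [-173.87, 95.51], [-174.79, -0.11], [-173.66, 173.66]. Speed limits (degrees/s): [136.94, 136.94, 172.46, 180, 180, 180].

INTERFACE

Orientations are given as [roll, pitch, yaw] about the fixed x, y, z axes, in that order (R = Rz(yaw) Ry(pitch) Rx(roll)).
In Python, from plant import r gives the robot as it stands.
- The arm moves only by the tool apply_moves, never from a script. Its arguments are lists of equal length, an entry for each row: "slide": the shift along the tool's x, y, z as a fraction of full scale, a list of three; "turn": the turn, a rotation vector about the tool's x, y, z as a fraction of full scale, a list of three; "jaw": the closure, from 0 (fully open) to 1 (shut). In form: {"slide": [[dx, dy, dz], ...], "turn": [[wx, wy, wz], ...], "jaw": [jaw, ...]}. A call has 1 to 8 rows; each row shifts and turns the commanded pose from where the row before left it, along the tool's axes as they then stand; what a row does not reach is not made up. Full scale, the value 1, is 0.1 m for a shift and 1.5 rad for a turn. A row lasts 1/10 s, in which the tool goes at most 50 mm and 8.59 degrees, less where a joint would pass 70% of its speed; a pose out of reach is approached as far as the arm can. A call with a number of a shift or a turn outside -1 to 1 is refused whole. A call with a gripper value outside its range is refused whole. The fingers move at their own pace and stop on an object; "newtons" is the grip in N (left out, the last holds). Time passes only in rows, so rows that do not move let the fingers close. It gives the time, the measured TCP pose, the force and the opening at its end, in the units of the state.
- r.get_state(): the state, without advancing time (a new reading comes with each control period).
- r.capture(name): name is "side" or "top" or "wrist"; returns a dict with "pixels" (420x560x3 uint8, blue, green, red), "depth" (420x560 float32, m along the optical axis (not along the pixel's ray), 0 where there is no reading), "fx", "fy", "cx", "cy" (pixels), "rvec" (rotation vector, rad) and "tvec" (3), from world to camera coordinates, as OpenCV has them. Camera axes: x right, y down, z forward; pixel columns grow to the right and rows downward; lengths in m; the calibration is good to about 2 mm. A picture is of the moment at which its call begins.
- r.close_job(): hands the job in, once; it reports no verdict.
The state is a dict: "time_s": time; "joints": joint angles; "qd": joint speeds; "joint_torque": joint torques, N m; "tcp_pos": TCP position; "eef_rot": TCP orientation; "contact_force": force on the tool from outside, world axes, zero at the start; "moment": the same for the moment, N m; "gripper_width": finger opening in m.
Only numpy, scipy, OpenCV 4.12 (cv2) and the standard library are available. Lean on these libraries where they do the work, as an engineer would, in place of code of your own. Each camera call takes 0.05 s, during which the arm holds its last target.

TASK

Take the long thin push rod with the square wooden grip from the rack, lower it upright through the narrow slot in the top of the yellow sanding box and push the hidden release tab all the way down, so that the dust drawer pops out. Then hang the rod back in the rack hole it came from and let go.

Things in the scene. Friction and masses are not known exactly. Their poses are not given: they have to be found in the camera images.
- release_rod: The push rod: a steel shaft, 10 mm thick and 90 mm long, pointing down from a square wooden grip (44 x 44 mm, 50 mm tall). Origin: centre of the grip's underside, where the shaft begins; z up through the grip, x and y square to its sides; tip at z = -90 mm. About 120 g. It hangs upright in the rack, grip resting on the rack's top: lift it 90 mm to come clear, 150 mm to pass over the other grips.
- tool_rack: Fixed plywood rack, 80 x 250 mm; origin under its centre, z up. Its top board's upper face is 110 mm above the table. Three square holes of 26 mm at y = -80, 0 and 80 mm, x = 0, in a row, each with a hanging tool, in any order: the push rod, and two with round grips (44 mm diameter, 50 mm tall), one shaft stubby (35 mm long, too short), one thick (22 mm, too thick for the slot).
- slot_mouth (a point): Centre of the black-edged slot in the flat top of the fixed yellow sanding box (180 x 260 mm, 90 mm tall: this point's height). x along the slot, y across it, towards the nearer end of the box, 45 mm off, z up. The slot, 50 x 20 mm, goes straight down; the tab fills its bottom, top face 40 mm below this point. Beyond y = -55 mm a loose leaf dish, 21 mm tall, lies on the box.
- release_tab (a joint): The hidden steel tab in the slot: how far it is pushed down, in m. 0 = up, 0.016 = at its stop. It moves straight down against a steady friction of about 8 N, more than the rod's weight, and stays where it is left (no spring). As it goes down, the black dust drawer in the box's front (away from the slot) comes out by twice that distance, 32 mm at the stop.

How it is judged (in metres and radians):
On the way:
1. the rod, held by the gripper, pushes the release tab down (at least 10 mm of its 16 mm) (value of joint release_tab above 0.01 m and contact force between release_rod and release_tab above 0.5 N and contact force between the fingers and release_rod above 1 N), for 0.05 s.
At the end, for the whole second after the job is handed in: The release tab is down by at least 10 mm of its 16 mm (drawer out at least 20 mm), and the rod hangs at rest in the rack hole it came from, within 22 mm of its starting place and within 10 degrees of upright (value of joint release_tab above 0.01 m and distance of release_rod from where it was at the start of the episode below 0.022 m and angle between release_rod's own z axis and vertical below 0.17 rad and linear speed of release_rod below 0.02 m/s); the robot touches nothing.
It also fails if it takes over 54 s, if anything falls off the work surface, if the arm or the gripper's body presses on something with over 40 N, if the wrist force passes 120 N, or if a joint passes its speed limit or range.

## Working session

There is one attempt and no reset: what is moved stays moved. The work goes in short steps, Python scripts to look and compute and a tool call to move; the robot and the scene stay as the last step left them, time stands still between calls to the robot, and variables do not carry over. Pictures are saved under pics/ and viewed, and the job is handed in when it is done.

Besides the shell and the picture viewer there is one more tool, called after "Call:" as name(argument=value, ...) on one line, values as JSON. apply_moves: Moves the arm, as the interface text tells. Shift numbers are shares of 0.1 m and turn numbers shares of 1.5 rad, none past 1 either way. Its arguments: {"type":"object","properties":{"slide":{"type":"array"},"turn":{"type":"array"},"jaw":{"type":"array"},"newtons":{"type":"number"}},"required":["slide","turn","jaw"]}

```bash
mkdir -p pics; ls
python3 - <<'E'
from plant import r
import cv2
print(r.get_state())
for n in ["side","top","wrist"]:
    c=r.capture(n); cv2.imwrite(f"pics/{n}0.png",c["pixels"]); print(n,c["fx"],c["cx"],c["cy"],c["rvec"],c["tvec"])
E
```

```text
pics
{'time_s': 0.0, 'joints': array([ 8.27996970e+01,  2.05902711e+01,  6.32253559e-01, -2.07590052e-02,
       -7.01374338e+01, -1.65078859e+01]), 'qd': array([ 0.09420113, -0.04148654,  0.02078067,  0.01508332,  0.03101269,
       -0.13208768]), 'joint_torque': array([-1.33876292e-03, -5.82723141e+01,  2.93048537e+01,  6.99690789e+00,
        6.72890237e-03, -1.82873127e-04]), 'tcp_pos': array([0.27122075, 0.61757547, 0.23962227]), 'eef_rot': array([ 1.79902938e+02, -8.41456522e-03, -2.37152513e+01]), 'contact_force': array([ 0.36615373, -0.00392671,  0.45890346]), 'moment': array([ 0.00048798, -0.00218596,  0.06165575]), 'gripper_width': 0.08774365911572557}
side 439.60168949084965 277.53976912582795 208.3422447938282 [ 2.30722268 -0.62149522  0.27804249] [-0.46074172  0.28548968  0.60824562]
top 499.4369946775854 288.0646991091488 206.95769321215545 [ 2.15703947 -2.22075719  0.06472898] [0.07440817 0.55987893 0.9124983 ]
wrist 376.6770163679891 281.5124046366967 208.01738130052513 [-1.61707884  2.47791479  0.36252644] [ 0.6743966  -0.0375778   0.39118597]
```

View pics/side0.png

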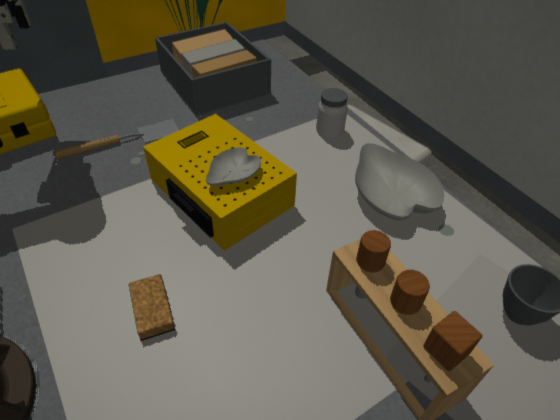

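View pics/top0.png

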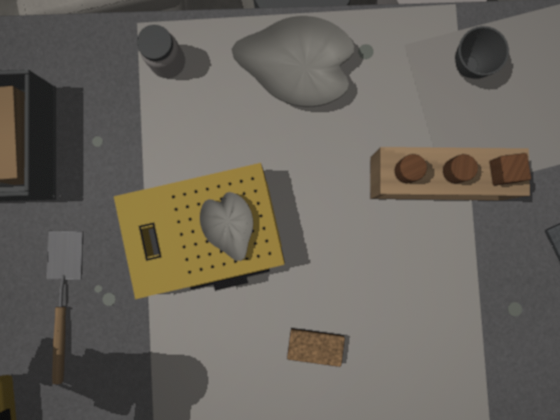

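View pics/wrist0.png

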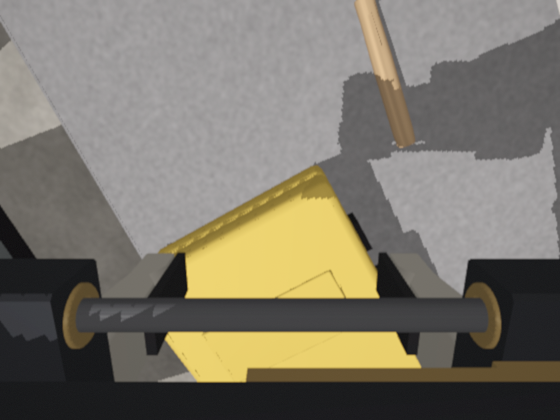

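The side view shows the square grip at (452,341), the two round grips at (374,250) and (410,291), and the slot at (193,139). In the top view the square grip is at (511,169), the slot is at (150,241) and the dish is at (228,225). The wrist camera sees only a second yellow box, which is a distractor.

```bash
cat > h.py <<'E'
from plant import r
import cv2, numpy as np
def cap(n):
    c=r.capture(n); c["R"]=cv2.Rodrigues(np.array(c["rvec"]))[0]; c["t"]=np.array(c["tvec"]).ravel(); return c
def cloud(c):
    d=c["depth"]; v,u=np.mgrid[:d.shape[0],:d.shape[1]]
    P=np.stack([(u-c["cx"])/c["fx"]*d,(v-c["cy"])/c["fy"]*d,d],-1)
    W=(P-c["t"])@c["R"]; W[d==0]=np.nan; return W
def rayz(c,uv,z):
    p=np.array([(uv[0]-c["cx"])/c["fx"],(uv[1]-c["cy"])/c["fy"],1.]); d=c["R"].T@p; o=-c["R"].T@c["t"]
    return o+d*(z-o[2])/d[2]
def proj(c,X):
    q=c["R"]@np.array(X)+c["t"]; return np.array([c["fx"]*q[0]/q[2]+c["cx"],c["fy"]*q[1]/q[2]+c["cy"]])
E
python3 - <<'E'
from h import *
np.set_printoptions(precision=4,suppress=True)
t=cap("top"); s=cap("side")
for nm,c,pts in [("top",t,dict(rod=(511,169),g1=(461,168),g2=(412,168),slot=(150,241),boxtop=(140,260),dish=(228,225),rack=(485,190))),("side",s,dict(rod=(457,330),g1=(411,282),g2=(375,240),boxtop=(170,150),slot=(193,139)))]:
    W=cloud(c)
    for k,p in pts.items(): print(nm,k,W[p[1],p[0]])
for nm,c,lo,hi in [("top",t,.15,.17),("side",s,.15,.17),("top",t,.084,.096),("side",s,.084,.096),("top",t,.104,.116),("side",s,.104,.116)]:
    W=cloud(c); m=((W[...,2]>lo)&(W[...,2]<hi)).astype(np.uint8)
    n,l,st,ce=cv2.connectedComponentsWithStats(m)
    for i in range(1,n):
        if st[i,4]>150:
            P=W[l==i]; rc=cv2.minAreaRect(P[:,:2].astype(np.float32)*1000)
            print(nm,lo,st[i],np.median(P,0),rc)
for n,c,x,y,w,h in [("t1",t,100,150,200,150),("t2",t,360,130,200,90),("s1",s,130,100,180,150),("s2",s,310,210,200,210)]:
    cv2.imwrite(f"pics/{n}.png",cv2.resize(c["pixels"][y:y+h,x:x+w],None,fx=min(4,600/h,800/w),fy=min(4,600/h,800/w),interpolation=cv2.INTER_CUBIC))
E
```

```text
top rod [ 0.6028 -0.2959  0.1603]
top g1 [ 0.6068 -0.2173  0.1599]
top g2 [ 0.6091 -0.14    0.1593]
top slot [0.506  0.3053 0.0556]
top boxtop [0.4739 0.3142 0.0865]
top dish [0.5292 0.1611 0.0951]
top rack [ 0.5749 -0.2727  0.1108]
side rod [ 0.6074 -0.3028  0.1598]
side g1 [ 0.6058 -0.2223  0.1615]
side g2 [ 0.6112 -0.1414  0.1609]
side boxtop [0.4523 0.2838 0.0924]
side slot [0.5105 0.3081 0.0822]
top 0.15 [399 153  28  28 596] [ 0.611  -0.1417  0.1587] ((611.2467041015625, -142.61109924316406), (42.83206558227539, 41.80078125), 46.687713623046875)
top 0.15 [450 153  28  28 614] [ 0.6085 -0.2216  0.1588] ((608.8129272460938, -222.9073486328125), (42.704612731933594, 42.32363510131836), 61.412723541259766)
top 0.15 [499 152  33  31 813] [ 0.6059 -0.3021  0.1589] ((606.3580322265625, -304.3163146972656), (44.02992630004883, 45.32926940917969), 5.50968599319458)
side 0.15 [360 230  31  28 663] [ 0.6077 -0.1459  0.1606] ((610.7196655273438, -143.36483764648438), (41.87062072753906, 42.49599075317383), 79.83197784423828)
side 0.15 [395 270  35  31 824] [ 0.6048 -0.2258  0.1608] ((607.8
[... 1785 characters left out ...]
5133056640625, 264.8396301269531), 11.494847297668457)
top 0.104 [ 380  146  150   50 4476] [ 0.6021 -0.2044  0.1092] ((610.0137939453125, -224.40432739257812), (251.5254364013672, 80.51924133300781), 87.69084930419922)
top 0.104 [200 191  53  69 549] [0.5277 0.1614 0.107 ] ((525.365478515625, 157.75607299804688), (114.0021743774414, 86.82936096191406), 18.687068939208984)
side 0.104 [206 148  55  38 565] [0.5345 0.1691 0.1084] ((533.5611572265625, 157.92742919921875), (109.0329360961914, 92.30266571044922), 53.659305572509766)
side 0.104 [ 333  239  161  159 5745] [ 0.5904 -0.2518  0.1111] ((609.6677856445312, -223.28707885742188), (250.98094177246094, 82.70315551757812), 87.78604888916016)
```

View pics/t1.png

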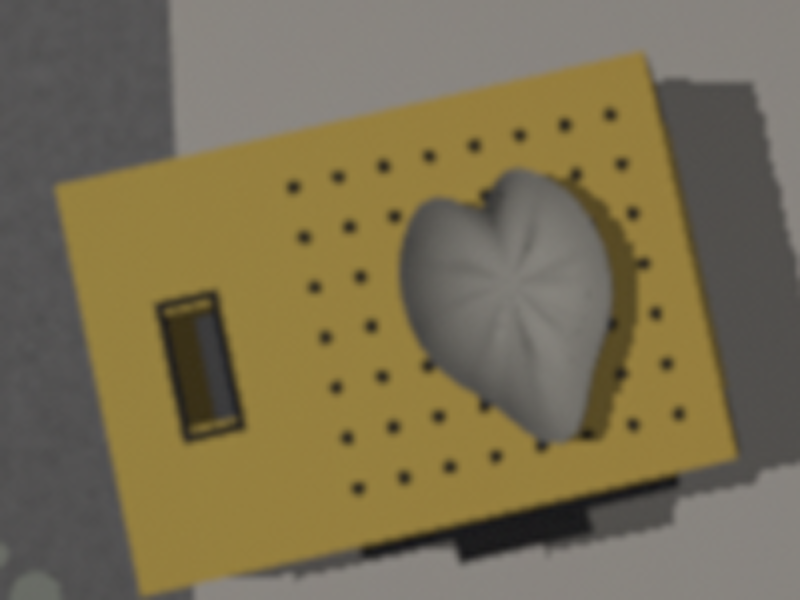

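View pics/s1.png

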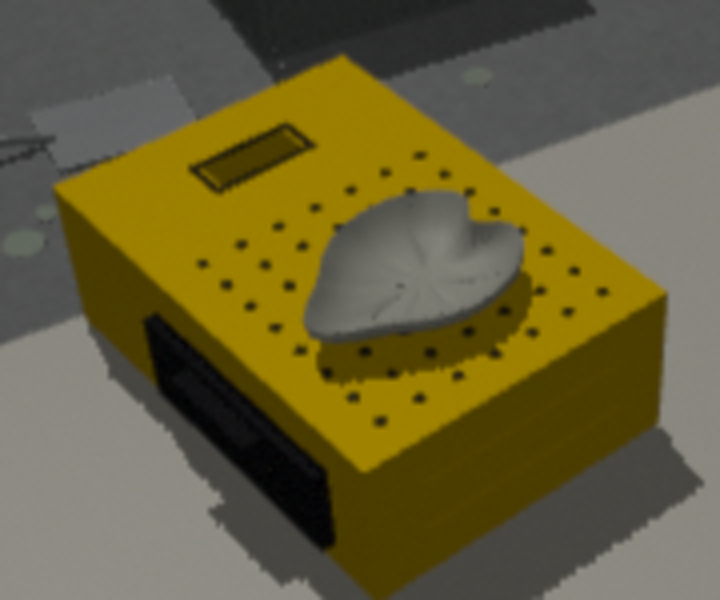

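View pics/t2.png

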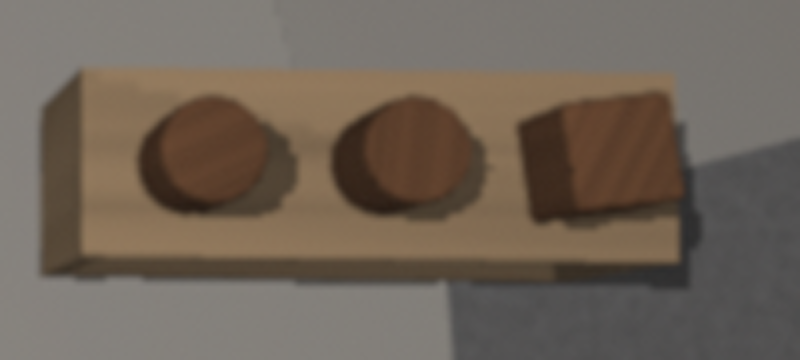

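View pics/s2.png

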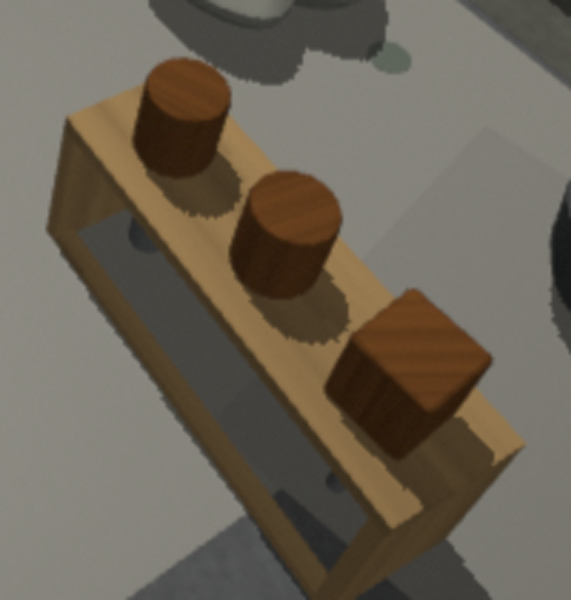

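The crops show the black-edged slot's centre at about (149.8,241.2) in the top view and (192.8,138.9) in the side view. The rod's square grip sits at the right (-y) end of the rack, turned slightly relative to it. I'll triangulate these points next.

Run:
```python
from h import *
np.set_printoptions(precision=4,suppress=True)
t=cap("top"); s=cap("side")
def tri(a,b):
    P=[np.array([[c["fx"],0,c["cx"]],[0,c["fy"],c["cy"]],[0,0,1]])@np.c_[c["R"],c["t"]] for c in (t,s)]
    X=cv2.triangulatePoints(P[0],P[1],np.array(a,float).reshape(2,1),np.array(b,float).reshape(2,1)); return (X[:3]/X[3]).ravel()
print("slot",tri((149.8,241.2),(192.8,138.9)), rayz(t,(149.8,241.2),.09), rayz(s,(192.8,138.9),.09))
f=lambda x,y,ox,oy,k:((x+.5)/k-.5+ox,(y+.5)/k-.5+oy)
T=[f(*p,100,150,4) for p in [(156,303),(217,292),(244,429),(186,441)]]
Tz=[rayz(t,p,.09)[:2] for p in T]; print(cv2.minAreaRect(np.array(Tz,np.float32)*1000))
# square grip top corners
kt=4; ks=min(4,600/210)
a=[(562,106),(667,92),(684,195),(578,210)]
A=[f(*p,360,130,4) for p in a]
b=[(325+25,355),(412,290),(492,358),(430,411)]
B=[f(*p,310,210,ks) for p in b]
# match by world
Az=[rayz(t,p,.16)[:2] for p in A]; Bz=[rayz(s,p,.16)[:2] for p in B]
print(np.array(Az),np.array(Bz))
print(cv2.minAreaRect(np.array(Az,np.float32)*1000),cv2.minAreaRect(np.array(Bz,np.float32)*1000))
print("grip top ctr",tri(np.mean(A,0),np.mean(B,0)))
print(r.get_state()["time_s"])
```

```text
slot [0.5057 0.2952 0.0927] [0.5056 0.296  0.09  ] [0.507  0.2986 0.09  ]
((505.7873229980469, 296.3719482421875), (60.62029266357422, 26.48542022705078), 10.402787208557129)
[[ 0.6238 -0.28  ]
 [ 0.6282 -0.3218]
 [ 0.587  -0.3262]
 [ 0.5823 -0.2841]] [[ 0.577  -0.2914]
 [ 0.6236 -0.2821]
 [ 0.6286 -0.3228]
 [ 0.5876 -0.3264]]
((605.2509765625, -302.970458984375), (41.6968879699707, 42.348201751708984), 5.94837760925293) ((604.2897338867188, -306.79351806640625), (47.463218688964844, 40.85737609863281), 11.284443855285645)
grip top ctr [ 0.6061 -0.305   0.1561]
0.35
```

The slot is at about (0.506, 0.297) by triangulation, by ray casting and from the box geometry. The rod's grip is at (0.606, -0.304), top at 0.16, yaw about 5.6°. I'll turn the tool first so the jaws open along the grip's x.

Call:
apply_moves(slide=[[0,0,0],[0,0,0],[0,0,0],[0,0,0],[0,0,0],[0,0,0],[0,0,0],[0,0,0]], turn=[[0,0,0.088],[0,0,0.088],[0,0,0.088],[0,0,0.088],[0,0,0.088],[0,0,0.088],[0,0,0.088],[0,0,0.088]], jaw=[0,0,0,0,0,0,0,0])

```text
time_s: 1.15
tcp_pos: [0.2714, 0.618, 0.2405]
eef_rot: [180.0, -0.0, -84.5]
contact_force: [0.4, -0.4, 0.4]
gripper_width: 0.0876
```

```bash
cat >> h.py <<'E'
from scipy.spatial.transform import Rotation as Ro
np.set_printoptions(precision=4,suppress=True)
def go(X,yaw=None,roll=180.,pitch=0.):
    s=r.get_state(); R=Ro.from_euler('xyz',s["eef_rot"],degrees=True)
    d=R.inv().apply(np.array(X)-s["tcp_pos"])/0.1
    y=s["eef_rot"][2] if yaw is None else yaw
    T=Ro.from_euler('xyz',[roll,pitch,y],degrees=True)
    w=(R.inv()*T).as_rotvec()/1.5
    print("t",s["time_s"],"tcp",s["tcp_pos"],"rpy",s["eef_rot"],"q",s["joints"],"F",s["contact_force"],"g",s["gripper_width"]); print("total slide",d,"turn",w)
E
python3 -c "
from h import *
go([.606,-.290,.25],-84.4)"
```

```text
t 1.15 tcp [0.2714 0.618  0.2405] rpy [179.9971  -0.0035 -84.5276] q [ 82.7969  20.5466   0.6781  -0.0022 -70.1355 -77.3238] F [ 0.4243 -0.3722  0.3799] g 0.08759592540178952
total slide [ 9.3573 -2.4647 -0.0943] turn [ 0.     -0.     -0.0015]
```

Call:
apply_moves(slide=[[0.39,-0.103,0],[0.39,-0.103,0],[0.39,-0.103,0],[0.39,-0.103,0],[0.39,-0.103,0],[0.39,-0.103,0],[0.39,-0.103,0],[0.39,-0.103,0]], turn=[[0,0,0],[0,0,0],[0,0,0],[0,0,0],[0,0,0],[0,0,0],[0,0,0],[0,0,0]], jaw=[0,0,0,0,0,0,0,0])

```text
time_s: 1.95
tcp_pos: [0.3851, 0.3143, 0.2408]
eef_rot: [-180.0, 0.0, -84.2]
contact_force: [0.7, 0.1, 0.6]
gripper_width: 0.0877
```

Call:
apply_moves(slide=[[0.39,-0.103,0],[0.39,-0.103,0],[0.39,-0.103,0],[0.39,-0.103,0],[0.39,-0.103,0],[0.39,-0.103,0],[0.39,-0.103,0],[0.39,-0.103,0]], turn=[[0,0,0],[0,0,0],[0,0,0],[0,0,0],[0,0,0],[0,0,0],[0,0,0],[0,0,0]], jaw=[0,0,0,0,0,0,0,0])

```text
time_s: 2.75
tcp_pos: [0.4987, 0.0122, 0.2409]
eef_rot: [-179.9, 0.0, -84.2]
contact_force: [0.7, -0.0, -0.7]
gripper_width: 0.088
```

```bash
python3 -c "
from h import *
go([.606,-.304,.25],-84.4)
c=cap('wrist'); print(-c['R'].T@c['t']); cv2.imwrite('pics/w1.png',c['pixels'])"
```

```text
t 2.75 tcp [0.4987 0.0122 0.2409] rpy [-179.9495    0.0156  -84.2032] q [ 24.0152   3.7293 -21.0295   0.0011 -65.1883 -18.2188] F [ 0.6592 -0.0091 -0.6576] g 0.08799851676302163
total slide [ 3.2541 -0.7487 -0.0909] turn [-0.0006  0.0002  0.0023]
[ 0.5053 -0.0647  0.3854]
```

Call:
apply_moves(slide=[[0.42,-0.14,0],[0.42,-0.14,0],[0.42,-0.14,0],[0.42,-0.14,0],[0.42,-0.14,0],[0.42,-0.05,0],[0,0,0]], turn=[[0,0,0],[0,0,0],[0,0,0],[0,0,0],[0,0,0],[0,0,0],[0,0,0]], jaw=[0,0,0,0,0,0,0])

```text
time_s: 3.5
tcp_pos: [0.5987, -0.2336, 0.2394]
eef_rot: [179.9, -0.0, -84.4]
contact_force: [0.1, 0.1, -1.5]
gripper_width: 0.0879
```

```bash
python3 -c "
from h import *
c=cap('wrist'); print(-c['R'].T@c['t']); cv2.imwrite('pics/w2.png',c['pixels'])
W=cloud(c); m=((W[...,2]>.15)&(W[...,2]<.17)).astype(np.uint8)
n,l,st,ce=cv2.connectedComponentsWithStats(m)
for i in range(1,n):
    if st[i,4]>300:
        P=W[l==i]; print(st[i],np.median(P,0),cv2.minAreaRect(P[:,:2].astype(np.float32)*1000))
go([.606,-.304,.22],-84.4)
"
```

```text
[ 0.6054 -0.3104  0.3839]
[ 243   67   77   79 5887] [ 0.605  -0.3046  0.1603] ((604.8609619140625, -303.6597595214844), (44.07509994506836, 43.96452713012695), 5.361883640289307)
[ 230  201   68   68 3510] [ 0.6079 -0.2252  0.1602] ((607.8345947265625, -223.17794799804688), (42.457481384277344, 42.62653350830078), 36.10929870605469)
[ 221  333   61   37 1894] [ 0.6099 -0.1401  0.1603] ((609.946533203125, -137.80679321289062), (42.31192398071289, 31.521968841552734), 5.522111892700195)
t 3.55 tcp [ 0.5982 -0.2317  0.2395] rpy [179.9157   0.0102 -84.42  ] q [ -3.7742  17.5107  -3.8699   0.0039 -68.7041   9.3528] F [-0.1746  1.1559  0.4361] g 0.08764398515731639
total slide [ 0.7271 -0.0074  0.1947] turn [ 0.001   0.0001 -0.0002]
```

View pics/w2.png

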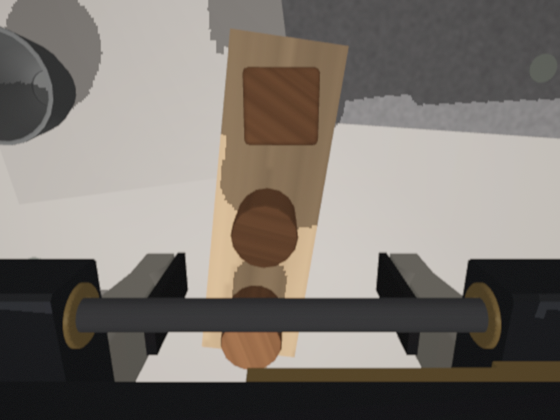

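The wrist view shows the square grip centred at (281,106), giving (0.605, -0.304), top at 0.160 and yaw 5.4°. That agrees with the other views. I'll move over it and then down.

Call:
apply_moves(slide=[[0.36,-0.003,0],[0.36,-0.003,0],[0,0,0.15],[0,0,0],[0,0,0]], turn=[[0,0,0],[0,0,0],[0,0,0],[0,0,0],[0,0,0]], jaw=[0,0,0,0,0])

```text
time_s: 4.05
tcp_pos: [0.606, -0.3, 0.2256]
eef_rot: [180.0, 0.0, -84.2]
contact_force: [-0.2, 0.8, -0.3]
gripper_width: 0.0879
```

```bash
python3 -c "
from h import *
go([.6053,-.304,.132],-84.5)
"
```

```text
t 4.05 tcp [ 0.606  -0.3     0.2256] rpy [179.9606   0.0146 -84.1712] q [ -9.8624  21.183   -0.3359  -0.0036 -68.5229  15.6925] F [-0.161   0.7502 -0.2531] g 0.08785905709970189
total slide [0.0393 0.0101 0.9365] turn [0.0005 0.0002 0.0038]
```

Call:
apply_moves(slide=[[0.03,0,0.2],[0,0,0.2],[0,0,0.2],[0,0,0.2],[0,0,0.13],[0,0,0],[0,0,0]], turn=[[0,0,0],[0,0,0],[0,0,0],[0,0,0],[0,0,0],[0,0,0],[0,0,0]], jaw=[0,0,0,0,0,0,0])

```text
time_s: 4.75
tcp_pos: [0.6071, -0.3036, 0.1336]
eef_rot: [-180.0, -0.0, -84.2]
contact_force: [-1.0, -0.3, 1.2]
gripper_width: 0.0874
```

Call:
apply_moves(slide=[[0,0,0],[0,0,0],[0,0,0],[0,0,0],[0,0,0],[0,0,0],[0,0,0],[0,0,0]], turn=[[0,0,0],[0,0,0],[0,0,0],[0,0,0],[0,0,0],[0,0,0],[0,0,0],[0,0,0]], jaw=[0.6,0.7,0.7,0.8,0.8,0.8,0.8,0.8], newtons=35)

```text
time_s: 5.55
tcp_pos: [0.6064, -0.304, 0.1326]
eef_rot: [180.0, -0.0, -84.2]
contact_force: [0.6, -0.4, 0.9]
gripper_width: 0.0438
```

```bash
python3 -c "
from h import *
go([.6053,-.304,.30],-84.5)
"
```

```text
t 5.55 tcp [ 0.6064 -0.304   0.1326] rpy [179.9909  -0.0031 -84.2138] q [-10.1969  25.3572  -6.6669   0.0065 -57.9837  15.9797] F [ 0.5883 -0.3921  0.8631] g 0.04380418215854381
total slide [-0.001   0.0114 -1.6742] turn [ 0.0001 -0.      0.0033]
```

Gripped at a width of 43.8 mm. Lifting 160 mm.

Call:
apply_moves(slide=[[0,0,-0.1],[0,0,-0.25],[0,0,-0.25],[0,0,-0.25],[0,0,-0.25],[0,0,-0.25],[0,0,-0.25],[0,0,0]], turn=[[0,0,0],[0,0,0],[0,0,0],[0,0,0],[0,0,0],[0,0,0],[0,0,0],[0,0,0]], jaw=[0.8,0.8,0.8,0.8,0.8,0.8,0.8,0.8])

```text
time_s: 6.35
tcp_pos: [0.6078, -0.3047, 0.2978]
eef_rot: [-179.6, -0.2, -84.2]
contact_force: [0.2, -0.5, -0.5]
gripper_width: 0.0436
```

```bash
python3 -c "
from h import *
go([.506,.297,.293],-84.4)
s=cap('side'); cv2.imwrite('pics/s3.png',s['pixels'])
"
```

```text
t 6.35 tcp [ 0.6078 -0.3047  0.2978] rpy [-179.6395   -0.1872  -84.1951] q [-10.1917  19.2242   6.0932   0.0829 -76.4709  15.978 ] F [ 0.1581 -0.535  -0.5415] g 0.043593987115706834
total slide [-6.089   0.4048  0.0253] turn [-0.0042 -0.0022  0.0024]
```

View pics/s3.png

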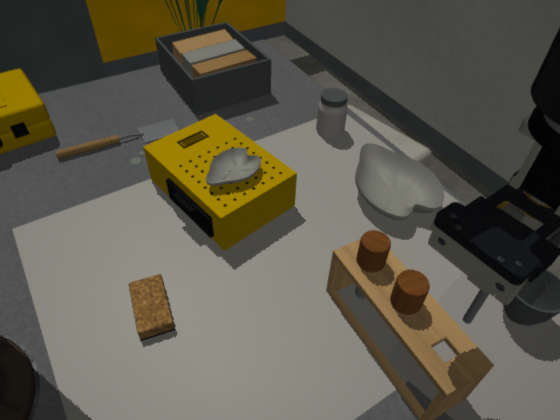

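Rod is out (thin shaft visible at (477,305), empty rack hole at (446,352)). Moving across to the slot.

Call:
apply_moves(slide=[[-0.38,0.025,0],[-0.38,0.025,0],[-0.38,0.025,0],[-0.38,0.025,0],[-0.38,0.025,0],[-0.38,0.025,0],[-0.38,0.025,0],[-0.38,0.025,0]], turn=[[0,0,0],[0,0,0],[0,0,0],[0,0,0],[0,0,0],[0,0,0],[0,0,0],[0,0,0]], jaw=[0.8,0.8,0.8,0.8,0.8,0.8,0.8,0.8])

```text
time_s: 7.2
tcp_pos: [0.5549, -0.0021, 0.2919]
eef_rot: [179.9, 0.0, -84.2]
contact_force: [1.0, 0.2, -1.1]
gripper_width: 0.0441
```

Call:
apply_moves(slide=[[-0.38,0.025,0],[-0.38,0.025,0],[-0.38,0.025,0],[-0.38,0.025,0],[-0.38,0.025,0],[-0.38,0.025,0],[-0.38,0.025,0],[-0.2,0.02,0]], turn=[[0,0,0],[0,0,0],[0,0,0],[0,0,0],[0,0,0],[0,0,0],[0,0,0],[0,0,0]], jaw=[0.8,0.8,0.8,0.8,0.8,0.8,0.8,0.8])

```text
time_s: 8.0
tcp_pos: [0.5067, 0.2814, 0.2916]
eef_rot: [179.9, -0.0, -84.1]
contact_force: [0.2, 0.4, -0.5]
gripper_width: 0.0443
```

Call:
apply_moves(slide=[[-0.1,0,0],[-0.04,0,0],[0,0,0]], turn=[[0,0,0],[0,0,0],[0,0,0]], jaw=[0.8,0.8,0.8])

```text
time_s: 8.3
tcp_pos: [0.5063, 0.2926, 0.2923]
eef_rot: [180.0, -0.0, -84.2]
contact_force: [-0.4, -0.8, -1.6]
gripper_width: 0.0442
```

```bash
python3 -c "
from h import *
go([.506,.297,.238],-84.4)
"
```

```text
t 8.3 tcp [0.5063 0.2926 0.2923] rpy [179.969   -0.0301 -84.2184] q [ 49.1722  10.4311  -6.3908   0.0006 -73.2213 -43.3907] F [-0.3955 -0.8169 -1.6198] g 0.04424770640527989
total slide [-0.0444 -0.0018  0.5425] turn [ 0.0004 -0.0004  0.0021]
```

Call:
apply_moves(slide=[[-0.04,0,0.2],[0,0,0.2],[0,0,0.2],[0,0,0.15],[0,0,0],[0,0,0]], turn=[[0,0,0],[0,0,0],[0,0,0],[0,0,0],[0,0,0],[0,0,0]], jaw=[0.8,0.8,0.8,0.8,0.8,0.8])

```text
time_s: 8.9
tcp_pos: [0.5064, 0.2961, 0.2182]
eef_rot: [-180.0, -0.0, -84.3]
contact_force: [-0.1, 0.3, -1.1]
gripper_width: 0.0438
```

```bash
python3 -c "
from h import *
go([.506,.297,.238],-84.4)
t=cap('top'); s=cap('side')
tcp=r.get_state()['tcp_pos']
for n,c,x,y,w,h in [('t4',t,60,150,180,135),('s4',s,120,40,180,135)]:
    im=c['pixels'].copy(); cv2.imwrite(f'pics/{n}.png',cv2.resize(im[y:y+h,x:x+w],None,fx=4.4,fy=4.4,interpolation=cv2.INTER_CUBIC))
print(proj(s,tcp-[0,0,.1126]),proj(s,tcp-[0,0,.0226]),proj(s,[.506,.297,.09]))
"
```

```text
t 8.9 tcp [0.5064 0.2961 0.2182] rpy [-179.9817   -0.0169  -84.2711] q [ 49.4169  13.183  -12.7081   0.0276 -64.1073 -43.7001] F [-0.1323  0.2591 -1.1176] g 0.04383143165885354
total slide [-0.0092  0.003  -0.1985] turn [-0.0002 -0.0002  0.0015]
[191.9931 132.929 ] [186.258   93.8268] [192.6468 139.4556]
```

View pics/s4.png

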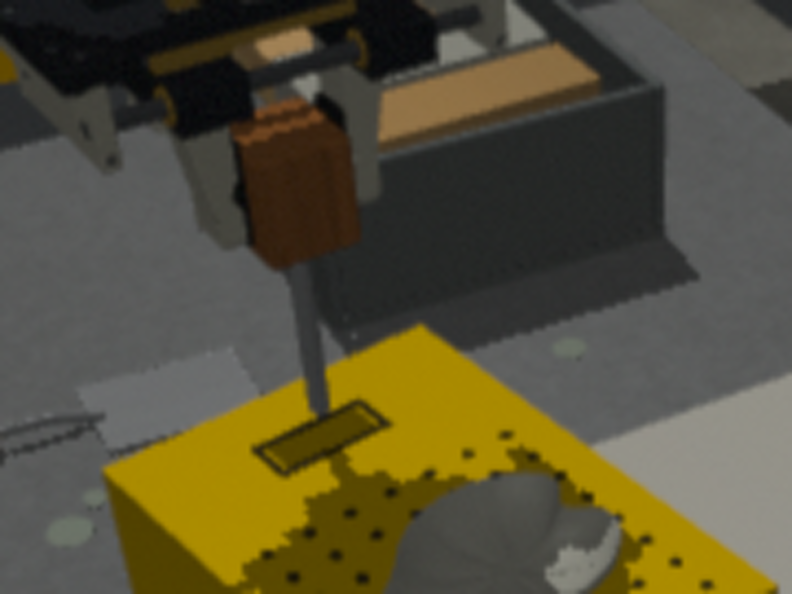

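View pics/t4.png

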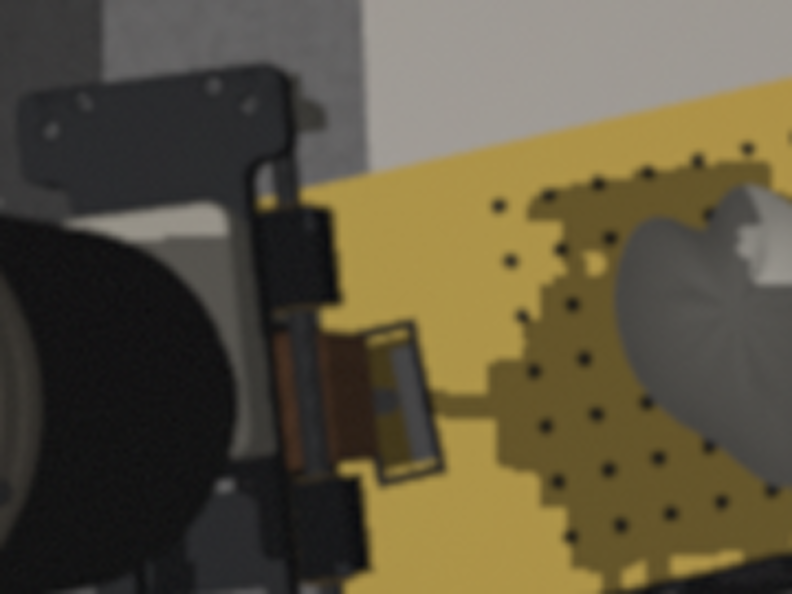

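In the side crop the tip is at about (320,412), which projects to within 0.6 px of the prediction. The slot centre is at (321,437), so the tip is over the slot. Lowering slowly.

Call:
apply_moves(slide=[[-0.01,0,0.1],[0,0,0.1],[0,0,0.1],[0,0,0.1],[0,0,0],[0,0,0]], turn=[[0,0,0],[0,0,0],[0,0,0],[0,0,0],[0,0,0],[0,0,0]], jaw=[0.8,0.8,0.8,0.8,0.8,0.8])

```text
time_s: 9.6
tcp_pos: [0.5058, 0.2979, 0.1772]
eef_rot: [180.0, -0.0, -84.2]
contact_force: [0.4, -0.3, -1.2]
gripper_width: 0.0438
```

```bash
python3 -c "
from h import *
go([.506,.297,.1486],-84.4)
s=cap('side')
for n,c,x,y,w,h in [('s5',s,120,60,180,135)]:
    cv2.imwrite(f'pics/{n}.png',cv2.resize(c['pixels'][y:y+h,x:x+w],None,fx=4.4,fy=4.4,interpolation=cv2.INTER_CUBIC))
"
```

```text
t 9.6 tcp [0.5058 0.2979 0.1772] rpy [179.9707  -0.0435 -84.2011] q [ 49.5807  15.1649 -15.7648   0.0129 -59.1215 -43.7885] F [ 0.4045 -0.3352 -1.2109] g 0.0437943133037575
total slide [ 0.0094 -0.0016  0.2856] turn [ 0.0003 -0.0005  0.0023]
```

View pics/s5.png

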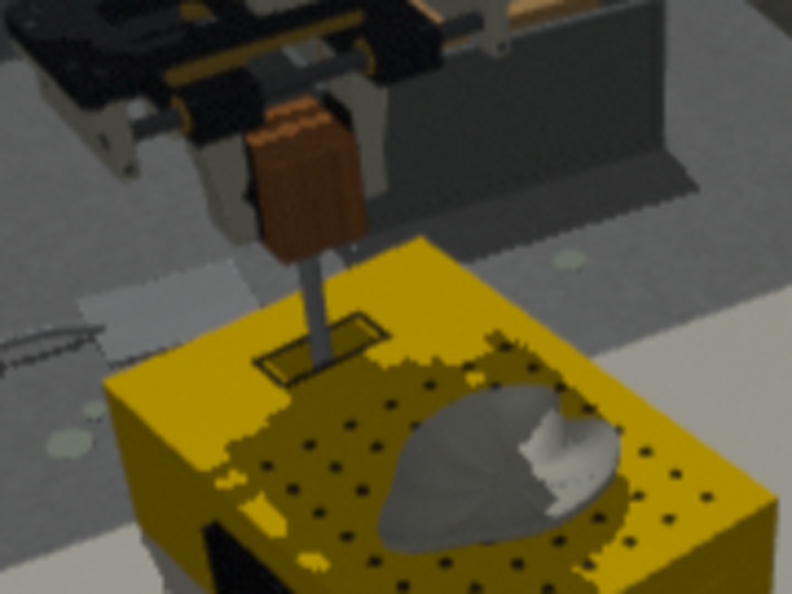

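The shaft is inside the slot, disappearing at (320,360) in the crop, with no force. Pushing down in small steps.

Call:
apply_moves(slide=[[0,0,0.05],[0,0,0.05],[0,0,0.05],[0,0,0.03],[0,0,0.03],[0,0,0.03],[0,0,0.03],[0,0,0]], turn=[[0,0,0],[0,0,0],[0,0,0],[0,0,0],[0,0,0],[0,0,0],[0,0,0],[0,0,0]], jaw=[0.8,0.8,0.8,0.8,0.8,0.8,0.8,0.8], newtons=50)

```text
time_s: 10.45
tcp_pos: [0.5058, 0.298, 0.1508]
eef_rot: [-180.0, 0.0, -84.2]
contact_force: [-1.7, 0.0, 2.2]
gripper_width: 0.0438
```

Call:
apply_moves(slide=[[0,0,0.02],[0,0,0.02],[0,0,0.02],[0,0,0]], turn=[[0,0,0],[0,0,0],[0,0,0],[0,0,0]], jaw=[0.8,0.8,0.8,0.8])

```text
time_s: 10.85
tcp_pos: [0.5059, 0.2981, 0.1463]
eef_rot: [-179.9, 0.0, -84.2]
contact_force: [-5.7, -2.2, 14.4]
gripper_width: 0.0436
```

```bash
python3 -c "
from h import *
go([.506,.297,.1466],-84.4)
s=cap('side')
for n,c,x,y,w,h in [('s6',s,120,80,180,180)]:
    cv2.imwrite(f'pics/{n}.png',cv2.resize(c['pixels'][y:y+h,x:x+w],None,fx=3.3,fy=3.3,interpolation=cv2.INTER_CUBIC))
"
```

```text
t 10.85 tcp [0.5059 0.2981 0.1463] rpy [-179.9456    0.0145  -84.179 ] q [ 49.5933  16.7934 -17.9954   0.0331 -55.1618 -43.7912] F [-5.7124 -2.1865 14.3941] g 0.043594984790598416
total slide [ 0.0112  0.     -0.0032] turn [-0.0006  0.0002  0.0026]
```

View pics/s6.png

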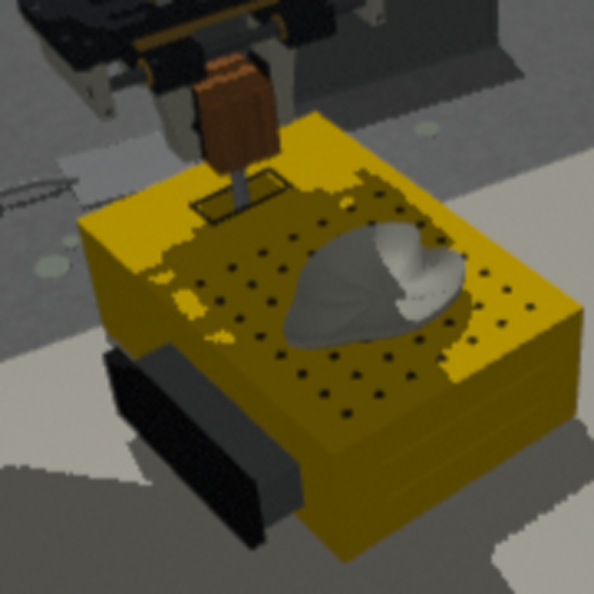

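The drawer has popped out at the front (crop (200,450)). One more small push to confirm the stop.

Call:
apply_moves(slide=[[0,0,0.015],[0,0,0]], turn=[[0,0,0],[0,0,0]], jaw=[0.8,0.8])

```text
time_s: 11.1
tcp_pos: [0.506, 0.2982, 0.1461]
eef_rot: [-179.9, 0.0, -84.2]
contact_force: [-9.3, -1.9, 25.9]
gripper_width: 0.0439
```

```bash
python3 -c "
from h import *
go([.506,.297,.293],-84.4)
t=cap('top'); W=cloud(t); c=np.array([523.2,213.2])/1000; a=np.radians(11.4); 
q=(W[...,:2]-c)@np.array([[np.cos(a),-np.sin(a)],[np.sin(a),np.cos(a)]])
m=(W[...,2]>.02)&(W[...,2]<.085)&(np.abs(q[...,1])<.1)&(q[...,0]<-.09)&(q[...,0]>-.2)
print(m.sum(),np.percentile(q[m][:,0],[1,5,50]),np.median(W[m],0))
"
```

```text
t 11.1 tcp [0.506  0.2982 0.1461] rpy [-179.9042    0.0254  -84.1524] q [ 49.6046  16.7841 -18.0398   0.0584 -55.0893 -43.7904] F [-9.3369 -1.8594 25.8635] g 0.04385169536764967
total slide [ 0.0109 -0.0018 -1.4685] turn [-0.0011  0.0003  0.0029]
1926 [-0.1403 -0.1364 -0.1144] [0.4178 0.1595 0.0556]
```

The tab is at its stop: force rises to 26 N with no further travel. Lifting out.

Call:
apply_moves(slide=[[0,0,-0.05],[0,0,-0.2],[0,0,-0.25],[0,0,-0.25],[0,0,-0.25],[0,0,-0.25],[0,0,-0.25],[0,0,-0.05]], turn=[[0,0,0],[0,0,0],[0,0,0],[0,0,0],[0,0,0],[0,0,0],[0,0,0],[0,0,0]], jaw=[0.8,0.8,0.8,0.8,0.8,0.8,0.8,0.8])

```text
time_s: 11.95
tcp_pos: [0.5069, 0.2987, 0.301]
eef_rot: [-179.8, 0.1, -84.2]
contact_force: [0.9, -1.1, -0.1]
gripper_width: 0.0438
```

```bash
python3 -c "
from h import *
go([.6064,-.304,.30],-84.3)
s=cap('side'); cv2.imwrite('pics/s7.png',s['pixels'])
tcp=r.get_state()['tcp_pos']
print(proj(s,tcp-[0,0,.1126]),proj(s,tcp-[0,0,.0226]))
x,y=320,260
cv2.imwrite('pics/s7h.png',cv2.resize(s['pixels'][300:400,380:500],None,fx=6,fy=6,interpolation=cv2.INTER_CUBIC))
"
```

```text
t 11.95 tcp [0.5069 0.2987 0.301 ] rpy [-179.7754    0.1442  -84.2051] q [ 49.5703  10.3551  -5.3846   0.0534 -73.9983 -43.7903] F [ 0.8936 -1.0533 -0.0944] g 0.04383383154542651
total slide [ 6.0965 -0.3818 -0.0041] turn [-0.0026  0.0017  0.0011]
[186.4613  97.4778] [179.8363  52.498 ]
```

View pics/s7.png

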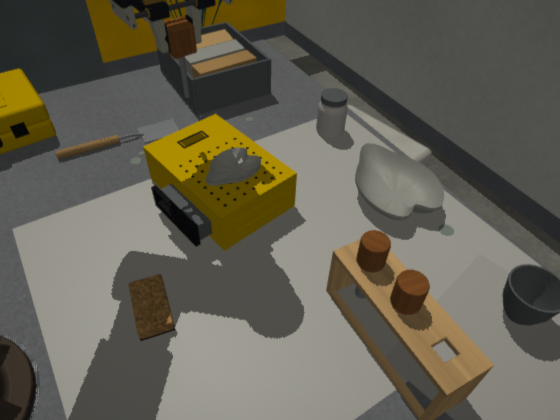

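View pics/s7h.png

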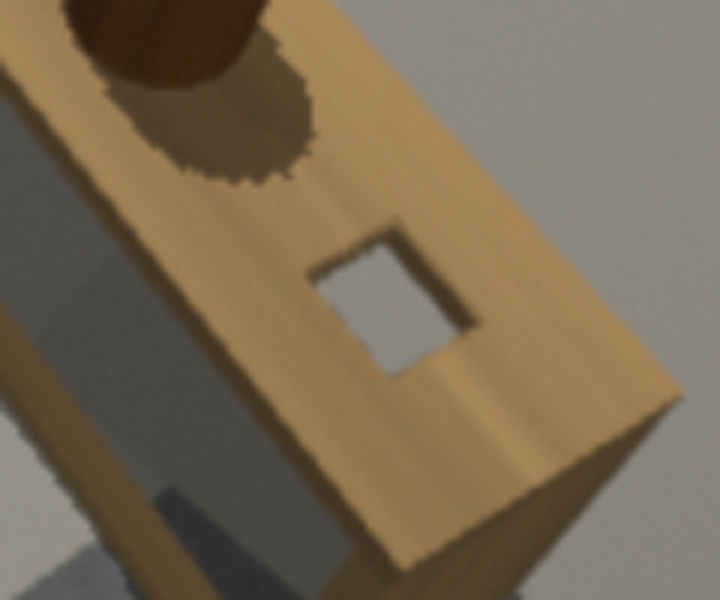

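The drawer is out at (185,213) and the rod is still upright in the jaws, tip at (187,96). The empty rack hole is centred at (445,349). Moving back.

Call:
apply_moves(slide=[[0.38,-0.024,0],[0.38,-0.024,0],[0.38,-0.024,0],[0.38,-0.024,0],[0.38,-0.024,0],[0.38,-0.024,0],[0.38,-0.024,0],[0.38,-0.024,0]], turn=[[0,0,0],[0,0,0],[0,0,0],[0,0,0],[0,0,0],[0,0,0],[0,0,0],[0,0,0]], jaw=[0.8,0.8,0.8,0.8,0.8,0.8,0.8,0.8])

```text
time_s: 12.8
tcp_pos: [0.555, -0.004, 0.2965]
eef_rot: [179.9, 0.0, -84.2]
contact_force: [-0.2, -0.7, -0.6]
gripper_width: 0.0436
```

Call:
apply_moves(slide=[[0.38,-0.024,0],[0.38,-0.024,0],[0.38,-0.024,0],[0.38,-0.024,0],[0.38,-0.024,0],[0.38,-0.024,0],[0.38,-0.024,0],[0.2,-0.02,0]], turn=[[0,0,0],[0,0,0],[0,0,0],[0,0,0],[0,0,0],[0,0,0],[0,0,0],[0,0,0]], jaw=[0.8,0.8,0.8,0.8,0.8,0.8,0.8,0.8])

```text
time_s: 13.6
tcp_pos: [0.6026, -0.2876, 0.2956]
eef_rot: [179.8, 0.1, -84.3]
contact_force: [0.8, 0.6, -1.0]
gripper_width: 0.0438
```

Call:
apply_moves(slide=[[0.15,0,0],[0,0,0],[0,0,0]], turn=[[0,0,0],[0,0,0],[0,0,0]], jaw=[0.8,0.8,0.8])

```text
time_s: 13.9
tcp_pos: [0.6044, -0.2996, 0.2974]
eef_rot: [180.0, 0.0, -84.2]
contact_force: [0.5, -0.7, -2.0]
gripper_width: 0.0437
```

```bash
python3 -c "
from h import *
go([.6064,-.304,.228],-84.3)
s=cap('side'); print(rayz(s,(445.2,349.3),.11))
"
```

```text
t 13.9 tcp [ 0.6044 -0.2996  0.2974] rpy [179.9598   0.0349 -84.2231] q [ -9.8584  18.9955   5.7668  -0.0234 -76.8194  15.6407] F [ 0.4585 -0.6961 -1.9724] g 0.04368760196155134
total slide [ 0.0465 -0.0157  0.6943] turn [0.0005 0.0004 0.0009]
[ 0.6073 -0.3032  0.11  ]
```

Hole at (0.607, -0.303), agreeing with where the rod started. Lowering until the tip is just above the rack.

Call:
apply_moves(slide=[[0.04,-0.02,0.15],[0,0,0.2],[0,0,0.2],[0,0,0.12],[0,0,0],[0,0,0]], turn=[[0,0,0],[0,0,0],[0,0,0],[0,0,0],[0,0,0],[0,0,0]], jaw=[0.8,0.8,0.8,0.8,0.8,0.8])

```text
time_s: 14.55
tcp_pos: [0.6073, -0.3037, 0.2314]
eef_rot: [-180.0, -0.0, -84.2]
contact_force: [-0.1, -0.2, -1.8]
gripper_width: 0.0439
```

```bash
python3 -c "
from h import *
go([.6064,-.304,.136],-84.3)
s=cap('side')
cv2.imwrite('pics/s8.png',cv2.resize(s['pixels'][240:400,360:540],None,fx=3.5,fy=3.5,interpolation=cv2.INTER_CUBIC))
"
```

```text
t 14.55 tcp [ 0.6073 -0.3037  0.2314] rpy [-179.9935   -0.0255  -84.1768] q [-10.1506  21.2115   0.457    0.0243 -69.2323  15.9652] F [-0.0527 -0.1877 -1.7683] g 0.04386670092606432
total slide [0.0015 0.0091 0.9539] turn [-0.0001 -0.0003  0.0014]
```

View pics/s8.png

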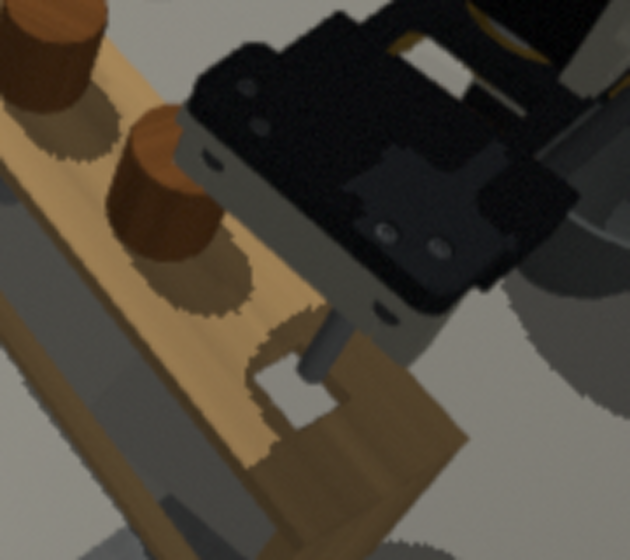

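The tip is at (312,375) in the crop and heading down-left onto the hole centre at (297,388). Continuing down.

Call:
apply_moves(slide=[[0,0,0.1],[0,0,0.15],[0,0,0.2],[0,0,0.2],[0,0,0.15],[0,0,0.1],[0,0,0.05],[0,0,0]], turn=[[0,0,0],[0,0,0],[0,0,0],[0,0,0],[0,0,0],[0,0,0],[0,0,0],[0,0,0]], jaw=[0.8,0.8,0.8,0.8,0.8,0.8,0.8,0.8])

```text
time_s: 15.4
tcp_pos: [0.6069, -0.3039, 0.1357]
eef_rot: [180.0, 0.0, -84.2]
contact_force: [-0.9, -0.5, -0.9]
gripper_width: 0.0439
```

```bash
python3 -c "
from h import *
go([.6064,-.304,.1326],-84.3)
"
```

```text
t 15.4 tcp [ 0.6069 -0.3039  0.1357] rpy [179.9702   0.0061 -84.2114] q [-10.1799  25.2461  -6.3971   0.0027 -58.3872  15.9671] F [-0.8564 -0.4563 -0.9352] g 0.043895622238971775
total slide [0.0008 0.0053 0.0309] turn [0.0003 0.0001 0.001 ]
```

Call:
apply_moves(slide=[[0,0,0.015],[0,0,0.01],[0,0,0]], turn=[[0,0,0],[0,0,0],[0,0,0]], jaw=[0.8,0.8,0.8])

```text
time_s: 15.7
tcp_pos: [0.6072, -0.3039, 0.1341]
eef_rot: [-180.0, -0.0, -84.2]
contact_force: [0.3, -0.0, -1.4]
gripper_width: 0.0441
```

Call:
apply_moves(slide=[[0,0,0],[0,0,0],[0,0,0],[0,0,0],[0,0,0],[0,0,0],[0,0,0],[0,0,0]], turn=[[0,0,0],[0,0,0],[0,0,0],[0,0,0],[0,0,0],[0,0,0],[0,0,0],[0,0,0]], jaw=[0.45,0.4,0.3,0.2,0.1,0,0,0])

```text
time_s: 16.5
tcp_pos: [0.607, -0.3039, 0.1336]
eef_rot: [180.0, -0.0, -84.2]
contact_force: [-0.4, -0.1, -1.1]
gripper_width: 0.087
```

```bash
python3 -c "
from h import *
go([.6064,-.304,.25],-84.3)
s=cap('side')
cv2.imwrite('pics/s9.png',cv2.resize(s['pixels'][240:400,360:540],None,fx=3.5,fy=3.5,interpolation=cv2.INTER_CUBIC))
"
```

```text
t 16.5 tcp [ 0.607  -0.3039  0.1336] rpy [179.9995  -0.0009 -84.2114] q [-10.1797  25.3423  -6.5473   0.0012 -58.1106  15.9677] F [-0.4283 -0.0774 -1.1264] g 0.08695522766568685
total slide [ 0.0008  0.0059 -1.1644] turn [ 0.    -0.     0.001]
```

View pics/s9.png

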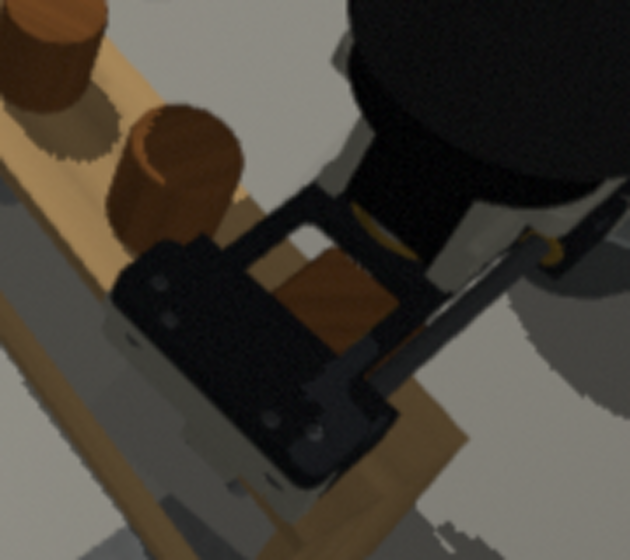

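The jaws are open, and the grip (crop (340,300)) is standing between them. Retreating straight up, then off to the side.

Call:
apply_moves(slide=[[0,0,-0.1],[0,0,-0.2],[0,0,-0.25],[0,0,-0.25],[0,0,-0.25],[-0.3,0,-0.1],[-0.4,0,0],[0,0,0]], turn=[[0,0,0],[0,0,0],[0,0,0],[0,0,0],[0,0,0],[0,0,0],[0,0,0],[0,0,0]], jaw=[0,0,0,0,0,0,0,0])

```text
time_s: 17.35
tcp_pos: [0.6, -0.2311, 0.2506]
eef_rot: [-179.9, 0.0, -84.1]
contact_force: [0.3, -0.6, 0.2]
gripper_width: 0.0875
```

```bash
cat > f.py <<'E'
from h import *
print(r.get_state()["time_s"],r.get_state()["contact_force"],r.get_state()["qd"])
for n in ["wrist","side"]:
    c=cap(n); cv2.imwrite(f'pics/{n}_f.png',c['pixels'])
    W=cloud(c); m=((W[...,2]>.15)&(W[...,2]<.17)).astype(np.uint8)
    k,l,st,ce=cv2.connectedComponentsWithStats(m)
    for i in range(1,k):
        if st[i,4]>300:
            P=W[l==i]; print(n,st[i],np.median(P,0),P[:,2].min(),P[:,2].max(),cv2.minAreaRect(P[:,:2].astype(np.float32)*1000))
E
python3 f.py
```

```text
17.35 [ 0.3412 -0.6342  0.1682] [-2.3143  1.7434  1.1945  0.8933 -0.3847  3.1763]
wrist [ 246   64   74   76 5406] [ 0.6062 -0.3043  0.1603] 0.15612935837224337 0.16291371531703838 ((606.0712280273438, -303.4802551269531), (44.1385383605957, 44.08183288574219), 5.673532962799072)
wrist [ 235  194   65   64 3248] [ 0.6079 -0.2249  0.1602] 0.1500284303556763 0.16251171121190655 ((607.8329467773438, -223.12356567382812), (42.441444396972656, 43.00517654418945), 82.54515075683594)
wrist [ 225  333   59   24 1072] [ 0.6093 -0.1341  0.1602] 0.15712183448259684 0.16207545687635289 ((609.2589111328125, -131.90567016601562), (42.17436599731445, 21.95676612854004), 4.6480607986450195)
side [360 233  28  25 384] [ 0.5997 -0.1479  0.1602] 0.15002505933334223 0.1628049512511812 ((600.8399047851562, -145.7859344482422), (23.036434173583984, 42.97022247314453), 12.93431282043457)
side [395 274  35  27 644] [ 0.6033 -0.2294  0.1607] 0.1503088821476072 0.16363042559854127 ((606.523681640625, -227.32774353027344), (34.82072067260742, 42.94355010986328), 65.19169616699219)
side [ 431  310   52   48 1342] [ 0.6028 -0.3059  0.1608] 0.15007475451328106 0.16352382133813395 ((606.7403564453125, -304.1976623535156), (45.167938232421875, 44.18114471435547), 6.02012825012207)
```

View pics/side_f.png

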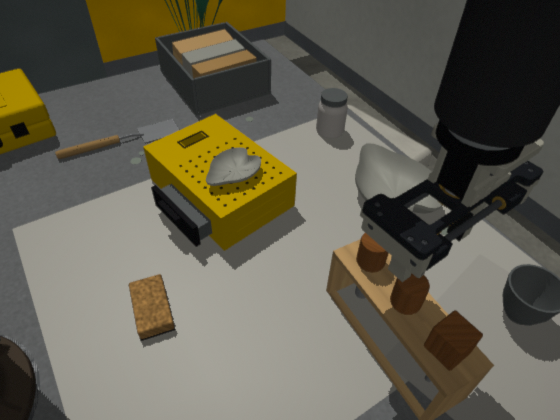

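View pics/wrist_f.png

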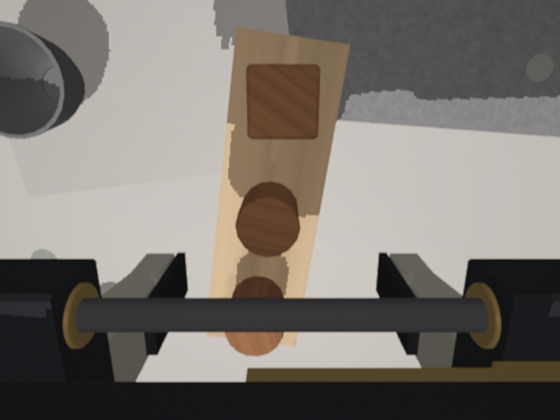

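The rod hangs upright: wrist (283,101), side (452,341), top at 0.160, about 1 mm from its start. The drawer is still out at side (185,213). I'll let the arm settle and then hand in.

Call:
apply_moves(slide=[[0,0,0],[0,0,0],[0,0,0]], turn=[[0,0,0],[0,0,0],[0,0,0]], jaw=[0,0,0])

```text
time_s: 17.75
tcp_pos: [0.5998, -0.235, 0.2483]
eef_rot: [180.0, 0.0, -84.3]
contact_force: [0.0, -1.3, -0.2]
gripper_width: 0.0876
```

```bash
python3 -c "
from plant import r
print(r.close_job())"
```

```text
the job is handed in; nothing more can be done
None
```

I took the square-grip rod from the -y end of the rack and lowered it through the slot. I pushed the tab to its stop, where the force rose to about 26 N with no further travel and the drawer came out. The rod is back in its own hole and released, and I handed the job in at about 18 s.

- **Rod:** the last wrist and side views put it at (0.606, -0.304), about 1 mm from its start. It is seated, with a level grip top at 0.160 m, so it hangs upright.
- **Drawer:** it was still out in the last side view. I did not measure its travel exactly. A depth reading gave about 45–50 mm beyond the box front, more than the 32 mm expected, possibly because it included the drawer's handle.
- **Gripper:** it was open and clear of everything at hand-in.
- **Disagreement:** hand-picked grip corners in the side view gave a yaw of 11° and a centre up to 3 mm off. Depth fits in all three views gave 5.4–5.5°, so I used those.

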